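# Pull the fume extractor's filter and hold it up to the lamp

## Robot

A 7-joint arm with a two-finger parallel gripper is mounted at the origin on the work surface. World frame = base frame: x ahead of the robot, y to its left, z up, the work surface at z = 0. Lengths are in mm, angles in rad, forces in N, time in s.
With the tool pointing down it reaches from about 350 to 900 mm from the base axis. Payload 7.2 kg.
Tool frame: the origin (TCP) lies midway between the tips of the shut fingers; the grasp point (between the pads) lies 19 mm behind it; z points along the fingers, y is the line along which they close (so a half turn about z gives the same grasp; the last joint's range is limited). The gripper opens to 85 mm and grips with 20 to 120 N. Pads are 22 mm wide; open, the fingers measure 114 mm over their backs; the gripper's body (76 mm by 85 mm) begins 54 mm behind the grasp point. The pads swing forward as they close: fully open they stand 13 mm farther back than shut.
Start: joints at [1.267, 0.411, -0.013, 1.596, 0.006, 1.134, -0.082], TCP at [146.001, -607.711, 231.297] pointing down, gripper open.
Joint ranges: [-2.95, 2.95], [-0.29, 1.99], [-1.47, 1.44], [0.14, 2.54], [-1.03, 4.17], [0.13, 1.85], [-2.86, 2.86]. Speed limits (rad/s): [2.39, 2.39, 3.01, 3.01, 3.14, 3.14, 3.14].

## Interface

Orientations are given as a rotation vector (axis times angle).
In Python, from rig import env gives the robot as it stands.
- The arm moves only by the tool jog_arm, never from a script. Its argument "rows" is a list of rows, each a list of 6 numbers: the shift along the tool's x, y, z in cm, then the turn, a rotation vector about the tool's x, y, z in rad. In form: [[tx, ty, tz, wx, wy, wz], ...]. A call has 1 to 20 rows; each row is the pose to reach, as a shift and turn from the pose commanded when the call began, along the tool's axes at that moment; what a row does not reach only later rows make up. A row lasts 1/8 s, in which the tool goes at most 62.5 mm and 10.7 degrees, less where a joint would pass 70% of its speed; a pose out of reach is approached as far as the arm can. A call with a gripper value outside its range is refused whole. "claw" is the closure, from -1 (fully open) to 1 (shut), set as the call begins (left out, the last holds). The fingers move at their own pace and stop on an object; "newtons" is the grip in N (left out, the last holds). Time passes only in rows, so rows that repeat a pose let the fingers close. It gives the time, the measured TCP pose, the force, the opening and the grip force at its end, in the units of the state.
- env.get_state(): the state, without advancing time (a new reading comes with each control period).
- env.read_camera(name): name is "side" or "top"; returns a dict with "frame" (384x512x3 uint8, red, green, blue), "intrinsics" (3x3 intrinsics, pixels), "rvec" (rotation vector, rad) and "tvec" (3), from world to camera coordinates, as OpenCV has them. Camera axes: x right, y down, z forward; pixel columns grow to the right and rows downward; lengths in mm; the calibration is good to about 2 mm. A picture is of the moment at which its call begins. There is no depth.
- env.finish_job(): hands the job in; it is judged then, once.
The state is a dict: "clock": time; "joint_pos": joint angles; "qvel": joint speeds; "joint_efforts": joint torques, N m; "ee_pos": TCP position; "tool_rot": TCP orientation; "contact_force": force on the tool from outside, world axes, zero at the start; "torque": the same for the moment, N m; "grip_width": opening from 0.0 (shut) to 1.0 (fully open); "grip_force": force on a finger pad.
Only numpy, scipy, OpenCV 4.12 (cv2) and the standard library are available. Lean on these libraries where they do the work, as an engineer would, in place of code of your own. Each camera call takes 0.05 s, during which the arm holds its last target. There are 200 camera calls.

## Task

Check the fume extractor's filter: swing the flap on top up and back until it stands open, then draw the hidden filter cassette straight up out of its slot by its pull tab. Hold it upright, face-on to the lit face of the lamp, centred on it and about 10 cm in front of it, without touching the lamp; finish there, still holding the cassette by its tab with the flap left standing open. Leave the other things on the bench undisturbed.

Things in the scene. Friction and masses are not known exactly. Their poses are not given: they have to be found in the camera images.
- extractor: Grey box, 140 deep (x), 190 wide (y), 160 high to its rim, fixed, turned up to 0.4 rad. Origin: centre of its underside; -x is its intake grille side (towards the robot). Under the flap an open well, 130 by 180, 5 mm walls, 40 deep; in its floor (120 above the bench) a slot 22 (x) by 142 (y), 100 deep, centred 10 mm to -x of the origin.
- flap (a joint): Hinge angle of the extractor's top flap in rad: 0 closed flat on the rim, 1.57 upright, stop at 1.85; starts closed or up to 0.12 ajar. Friction hinge (0.16 N m): the flap (0.15 kg) stays where it is left. Flap 145 from hinge to lip, 190 wide, 6 thick.
- flap_handle (a point): Middle of the flap's steel bow handle: a round bar 10 mm thick, 90 long, along the extractor's y, its centre 32 above the flap's upper face, 125 from the hinge measured along the flap and 20 short of the lip. As the flap opens the bar goes up and over to the far side; the upright flap then stands on the robot's side of the bar.
- flap_hinge (a point): Middle of the hinge axis, 66 mm to the extractor's +x from its origin, 160 above the bench; the axis runs along the extractor's y. It lies in the plane of the flap's underside, 38 mm from the handle bar's centre.
- cassette: White filter cassette standing loose in the slot, hidden until the flap is up: a flat frame with pleated paper, 16 thick (its x), 136 wide (its y), 104 high, about 0.13 kg, with a pull tab on the middle of its upper edge. Origin: centre of its underside, 20 above the bench at the start; z up; its faces look along its x. 3 mm play in the slot all round.
- cassette_center (a point): Centre of the cassette's frame, 52 mm above its underside.
- cassette_tab (a point): Middle of the pull tab, 120 mm above the cassette's underside. The tab is 12 thick (cassette x), 34 wide (cassette y) and rises 28 mm from the frame's upper edge (104) to 132 above the underside. In the slot its top is 8 mm below the rim.
- lamp: LED panel lamp on a foot, fixed on the bench on the robot's right, facing across the bench to the left. Origin: centre under the lamp; its -x is the way the lit face looks. Head 206 wide (its y), 136 high, 22 thick, from 97 to 233 above the bench; foot 120 by 150 and 14 high, reaching 40 mm to -x of the origin.
- lamp_face (a point): Centre of the lamp's lit face, 165 above the bench, axes as lamp (lit side is -x).
- phone: Bystander: dark phone, 150 by 73 by 8 mm, lying flat. Origin: centre of its underside.
- tape_roll: Bystander: roll of tape lying flat, 90 mm across, 22 high. Origin: centre of its underside.
- screwdriver: Bystander: screwdriver 160 mm long, lying. Origin: under its middle.
- parts_tray: Bystander: small white divided tray, 90 by 120 by 22 mm. Origin: centre of its underside.
Not all that is in view belongs to the job. Leave any blue look-alike of the lamp alone.

How it is judged:
By the outcome, as a careful person would: the job done as asked, in the order asked, and still so for the second after the job is handed in, while the arm keeps its last pose, push and grip.
It also fails if it takes over 51 s, if anything falls off the work surface, if the arm or the gripper's body presses on something with over 40 N, if the wrist force passes 120 N, or if a joint passes its speed limit or range.

## Working session

There is one attempt and no reset: what is moved stays moved. The work goes in short steps, Python scripts to look and compute and a tool call to move; the robot and the scene stay as the last step left them, time stands still between calls to the robot, and variables do not carry over. Pictures are saved under pics/ and viewed, at most 10 in all, crops included, and the job is handed in when it is done.

Besides the shell and the picture viewer there is one more tool, called as name(argument=value, ...), one argument or row to a line, values as JSON. jog_arm: Moves the arm, as the interface text tells. Its arguments: {"type":"object","properties":{"rows":{"type":"array"},"claw":{"type":"number"},"newtons":{"type":"number"}},"required":["rows"]}

```bash
mkdir -p pics; ls; python3 - <<'E'
from rig import env
import cv2,numpy as np
for n in("side","top"):
    c=env.read_camera(n);cv2.imwrite(f"pics/{n}0.png",cv2.resize(c["frame"][:,:,::-1],(800,600),interpolation=cv2.INTER_CUBIC))
    R=cv2.Rodrigues(np.array(c["rvec"],float))[0];print(n,c["intrinsics"],-R.T@np.array(c["tvec"]).ravel(),R)
print(env.get_state())
E
```

```text
pics
side [[480.75118179   0.         249.09242207]
 [  0.         480.75118179 192.08801466]
 [  0.           0.           1.        ]] [-115.41123071  877.86509324  936.84677724] [[-0.84111084 -0.54060125  0.01681825]
 [-0.32152233  0.47476215 -0.81928279]
 [ 0.43492063 -0.69451508 -0.57314296]]
top [[359.54111343   0.         253.03784287]
 [  0.         359.54111343 188.74532708]
 [  0.           0.           1.        ]] [ 388.1548529  -102.74305648 1085.84591166] [[ 0.01799327 -0.99960823 -0.02143881]
 [-0.99580395 -0.01599231 -0.09010401]
 [ 0.08972585  0.02297011 -0.99570158]]
{'clock': 0.1, 'joint_pos': array([ 1.26678855,  0.41183946, -0.01272903,  1.59695715,  0.00559613,
        1.13433775, -0.08221343]), 'qvel': array([ 0.00123073, -0.0025856 ,  0.00131465, -0.00147988,  0.00083408,
        0.00156404,  0.00067717]), 'joint_efforts': array([ 3.09600829e-03, -6.01830053e+01,  6.84769806e-01, -3.00089157e+01,
        1.40677139e-02,  6.48531422e-03,  3.50575522e-05]), 'ee_pos': array([ 145.88348143, -607.26333973,  230.52622134]), 'tool_rot': array([-3.11830620e+00, -3.69412675e-01,  4.27989964e-04]), 'contact_force': array([0.38326017, 0.82011418, 0.43403996]), 'torque': array([ 0.02634541, -0.01675493, -0.05166729]), 'grip_force': 0.0, 'grip_width': 1.0001228317379713}
```

View pics/top0.png

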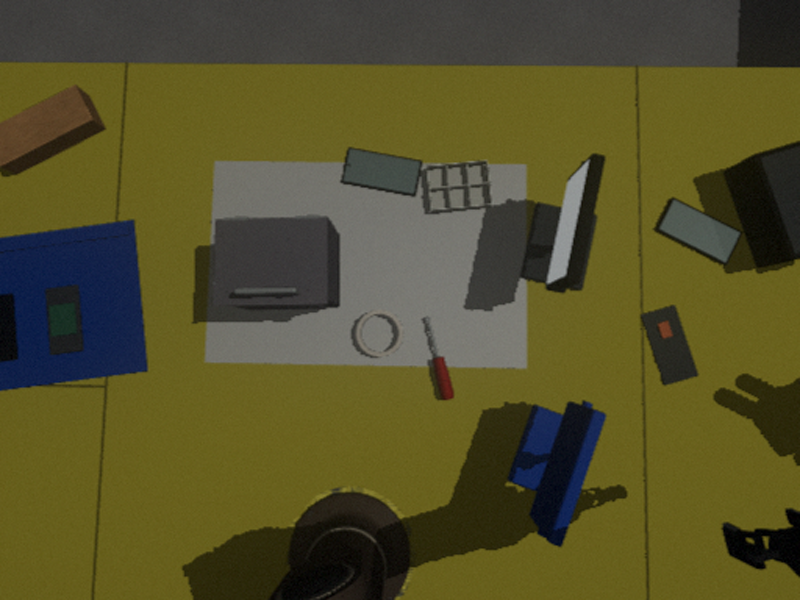

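View pics/side0.png

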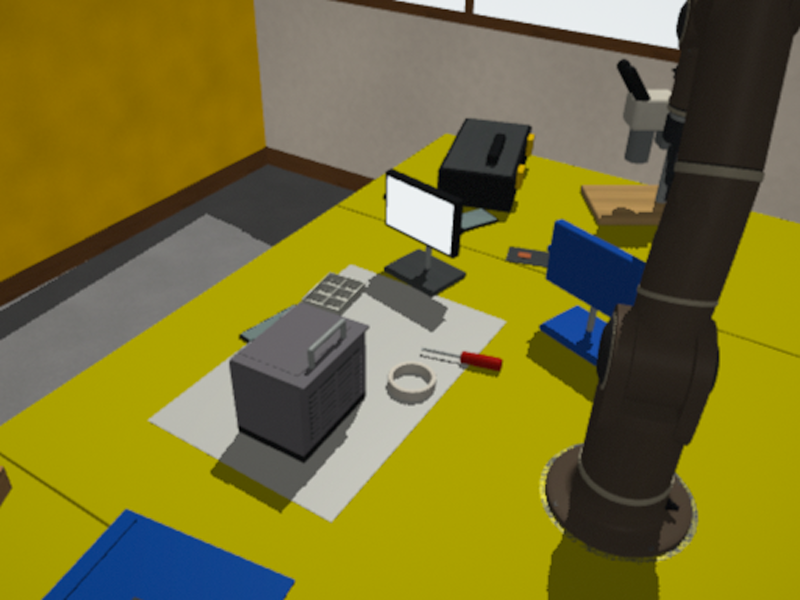

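The top view shows the extractor (box at 215–338, 217–306; handle at 231–298, 293) and the lit lamp (548–603, 155–290). The side view shows the same extractor and lit lamp. The blue lamp is the decoy. Next I'll zoom in to get pixel-accurate fits.

```bash
python3 - <<'E'
from rig import env
import cv2,numpy as np
C={n:env.read_camera(n) for n in("side","top")}
def crop(n,x,y,w,h,s):
    f=C[n]["frame"][y:y+h,x:x+w,::-1].astype(float);f=np.clip(f*1.8,0,255).astype(np.uint8)
    g=cv2.resize(f,(w*s,h*s),interpolation=cv2.INTER_CUBIC)
    for k in range(0,w,20): cv2.putText(g,str(x+k),(k*s,8),0,.3,(0,0,255));cv2.line(g,(k*s,10),(k*s,14),(0,0,255))
    for k in range(0,h,20): cv2.putText(g,str(y+k),(0,k*s+4),0,.3,(0,255,0));cv2.line(g,(20,k*s),(26,k*s),(0,255,0))
    return g
a=np.zeros((600,800,3),np.uint8)
def put(g,x,y): a[y:y+g.shape[0],x:x+g.shape[1]]=g
put(crop("top",125,130,98,75,4),0,0)
put(crop("side",140,185,100,115,4)[:460],400,0)
put(crop("top",325,92,65,98,3),0,305)
put(crop("side",240,105,65,90,3),200,305)
cv2.imwrite("pics/crops.png",a)
E
```

```text
(no output)
```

View pics/crops.png

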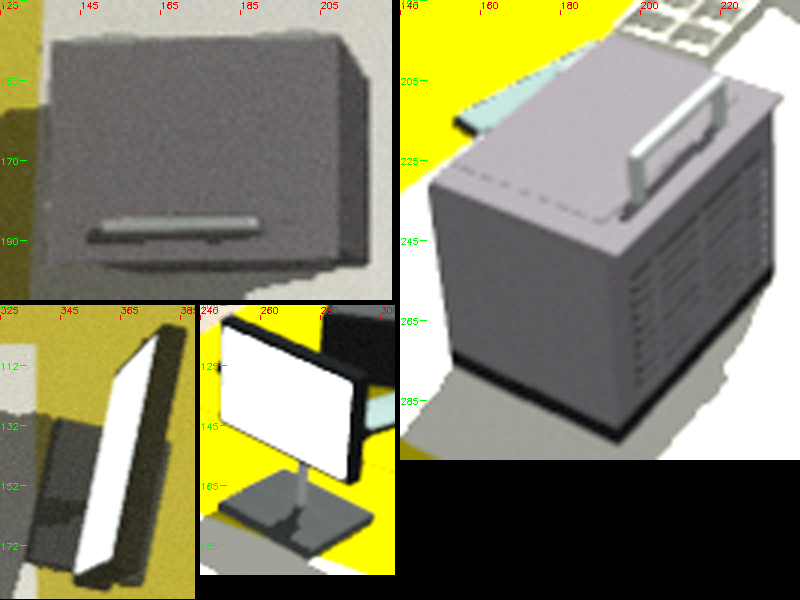

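```bash
cat > fit.py <<'E'
from rig import env
import cv2,numpy as np
from scipy.optimize import least_squares
from scipy.spatial.transform import Rotation as Ro
C={n:env.read_camera(n) for n in("side","top")}
def proj(n,P):
    c=C[n];return cv2.projectPoints(np.array(P,float).reshape(-1,3),np.array(c["rvec"],float),np.array(c["tvec"],float),c["intrinsics"],None)[0].reshape(-1,2)
def frame(p,L): return np.array(L,float)@Ro.from_euler('z',p[2]).as_matrix().T+[p[0],p[1],0]
def fl(d,h,y,a): # along the flap, above underside
    return [66-d*np.cos(a)+h*np.sin(a)*1, y, 160+d*np.sin(a)+h*np.cos(a)]
E
python3 - <<'E'
from fit import *
def model(p):
    a=p[3]
    T=[fl(0,6,95,a),fl(0,6,-95,a),fl(145,6,-95,a),fl(145,6,95,a),[70,-95,0],[-70,-95,0],fl(125,38,45,a),fl(125,38,-45,a)]
    S=[fl(145,6,95,a),fl(0,6,95,a),fl(145,6,-95,a),[-70,95,0],[70,95,0],[-70,-95,0],fl(125,38,45,a),fl(125,38,-45,a)]
    return np.vstack([proj("top",frame(p,T)),proj("side",frame(p,S))])
ob=np.array([(137.7,140),(209.5,139),(210,195.5),(137.5,196),(217.2,149.5),(217.2,196.5),(150.7,185.5),(189.5,185.5),
 (194.5,249.5),(147.5,230.7),(235.7,209.2),(194.5,295.7),(153.5,276),(233,253.7),(198.2,224.5),(220.5,205.5)])
r=least_squares(lambda p:(model(p)-ob).ravel(),[560,100,0,.05],loss='soft_l1');print("ext",r.x.round(3));print((model(r.x)-ob).round(1).tolist())
def lm(p):
    w,h=p[3]/2,p[4]/2;F=[[0,w,-h],[0,w,h],[0,-w,-h],[0,-w,h]]
    P=frame(p,F)+[0,0,165];return np.vstack([proj("top",P),proj("side",P[[1,3,2,0]])])
ol=np.array([(363.3,116.3),(377.3,102.7),(350.3,181.3),(362.3,174.3),(247.3,110.7),(291.3,130.7),(288.7,164),(247,143.3)])
best=min((least_squares(lambda p:(lm(p)-ol).ravel(),[600,-330,y,200,130],loss='soft_l1') for y in(-1.8,-1.3,1.3,1.8)),key=lambda r:r.cost)
print("lamp",best.x.round(3),best.cost);print((lm(best.x)-ol).round(1).tolist())
E
```

```text
ext [5.30461e+02 1.26123e+02 3.50000e-02 9.00000e-03]
[[-0.2, 0.5], [0.4, -0.1], [0.1, -1.2], [-0.8, -0.4], [0.3, 0.5], [0.6, -1.0], [1.6, 0.7], [-1.3, 0.1], [-0.2, -0.2], [-0.2, -1.5], [0.8, -0.6], [0.1, 0.9], [-0.9, 0.2], [0.8, 0.5], [0.8, 0.3], [-1.0, 0.6]]
lamp [ 592.189 -363.256   -1.77   186.871  123.085] 3.535600056414654
[[-0.3, -0.1], [0.0, -1.2], [-0.3, 0.3], [0.4, 1.6], [0.9, 0.8], [-0.9, -0.6], [-0.8, -0.8], [0.6, 0.1]]
```

The extractor fits at (530, 126) with yaw 0.035 and the flap nearly closed. The lamp face is at (592, −363) with yaw −1.77. Residuals are about 1 px, and both poses match the given sizes. Next I'll make a helper that converts world targets to jog rows.

```bash
cat > rows.py <<'E'
# rows for targets (x,y,z,psi): tool down, tool y at heading psi (mm, rad)
from rig import env
import numpy as np
from scipy.spatial.transform import Rotation as Ro
def rows(T):
    s=env.get_state();R=Ro.from_rotvec(s["tool_rot"]);out=[]
    for x,y,z,p in T:
        Y=np.array([np.cos(p),np.sin(p),0]);Z=np.array([0,0,-1.]);G=Ro.from_matrix(np.c_[np.cross(Y,Z),Y,Z])
        out.append(np.r_[R.inv().apply(np.array([x,y,z])-s["ee_pos"])/10,(R.inv()*G).as_rotvec()])
    print(round(s["clock"],2),s["ee_pos"].round(1),"w",round(s["grip_width"],3),"F",s["contact_force"].round(1),"j",s["joint_pos"].round(2))
    for o in out: print(o.round(3).tolist())
EXT=(530.5,126.1,.035)
def ext(x,y=0): c,s=np.cos(EXT[2]),np.sin(EXT[2]);return EXT[0]+c*x-s*y,EXT[1]+s*x+c*y
def bar(a): return (*ext(66-125*np.cos(a)+38*np.sin(a)),160+125*np.sin(a)+38*np.cos(a))
E
python3 -c "
from rows import *
b=bar(.01);print(b)
rows([(146,-607,400,-1.335),(450,-400,420,-.9),(500,-150,420,-.4),(*b[:2],300,.035)])"
```

```text
(np.float64(471.9221408756647), np.float64(124.04893734499224), np.float64(199.2480791826041))
0.3 [ 146.  -607.5  231. ] w 1.001 F [-0.4 -0.4 -0.1] j [ 1.27  0.41 -0.01  1.6   0.01  1.13 -0.08]
[0.015, -0.06, -16.899, -0.001, 0.0, 0.0]
[34.41, -13.085, -18.893, -0.001, -0.0, -0.435]
[45.113, -36.225, -18.88, -0.001, -0.0, -0.935]
[48.786, -63.521, -6.865, -0.001, -0.0, -1.37]
```

jog_arm(
  rows=[
    [0, 0, -17, 0, 0, 0],
    [0, 0, -17, 0, 0, 0],
    [0, 0, -17, 0, 0, 0],
    [34.4, -13.1, -19, 0, 0, -0.435],
    [34.4, -13.1, -19, 0, 0, -0.435],
    [34.4, -13.1, -19, 0, 0, -0.435],
    [34.4, -13.1, -19, 0, 0, -0.435],
    [34.4, -13.1, -19, 0, 0, -0.435],
    [34.4, -13.1, -19, 0, 0, -0.435],
    [45.1, -36.2, -19, 0, 0, -0.935],
    [45.1, -36.2, -19, 0, 0, -0.935],
    [45.1, -36.2, -19, 0, 0, -0.935],
    [45.1, -36.2, -19, 0, 0, -0.935],
    [48.8, -63.5, -6.9, 0, 0, -1.37],
    [48.8, -63.5, -6.9, 0, 0, -1.37],
    [48.8, -63.5, -6.9, 0, 0, -1.37],
    [48.8, -63.5, -6.9, 0, 0, -1.37],
    [48.8, -63.5, -6.9, 0, 0, -1.37],
    [48.8, -63.5, -6.9, 0, 0, -1.37],
    [48.8, -63.5, -6.9, 0, 0, -1.37],
  ],
  claw=0,
  newtons=30,
)

```text
clock: 2.8
ee_pos: [472.3, 123.2, 300.4]
tool_rot: [2.182, 2.26, -0.001]
contact_force: [-0.4, -0.1, -0.3]
grip_width: 0.509
grip_force: 0.0
```

```bash
python3 -c "
from rows import *
b=bar(.01)
rows([(*b[:2],300,.035),(*b[:2],199-17,.035)])"
```

```text
2.8 [472.3 123.2 300.4] w 0.509 F [-0.4 -0.1 -0.3] j [ 0.27  0.19 -0.72  1.78  0.13  1.22 -0.44]
[0.087, -0.038, 0.038, -0.0, 0.001, 0.0]
[0.093, -0.038, 11.838, -0.0, 0.001, 0.0]
```

jog_arm(
  rows=[
    [0.1, 0, 4, 0, 0, 0],
    [0.1, 0, 7, 0, 0, 0],
    [0.1, 0, 9, 0, 0, 0],
    [0.1, 0, 10.5, 0, 0, 0],
    [0.1, 0, 11.7, 0, 0, 0],
    [0.1, 0, 11.7, 0, 0, 0],
    [0.1, 0, 11.7, 0, 0, 0],
  ],
)

```text
clock: 3.68
ee_pos: [472.5, 124.9, 183.9]
tool_rot: [2.182, 2.259, 0.001]
contact_force: [0.3, -0.7, 0.8]
grip_width: 0.503
grip_force: 0.0
```

jog_arm(
  rows=[
    [0, 0, 0, 0, 0, 0],
    [0, 0, 0, 0, 0, 0],
    [0, 0, 0, 0, 0, 0],
    [0, 0, 0, 0, 0, 0],
    [0, 0, 0, 0, 0, 0],
    [0, 0, 0, 0, 0, 0],
  ],
  claw=1,
  newtons=30,
)

```text
clock: 4.42
ee_pos: [472.0, 124.8, 183.3]
tool_rot: [-2.182, -2.26, 0.0]
contact_force: [-2.0, 0.1, 1.6]
grip_width: 0.101
grip_force: 29.2
```

```bash
python3 -c "
from rows import *
s=env.get_state();g=s['ee_pos']+[0,0,17]; b=np.array(bar(.01));print(g-b)
rows([(*(np.array(bar(a))-b+s['ee_pos']),.035) for a in np.arange(.1,1.73,.1)])"
python3 - <<'E'
from rig import env
import cv2
cv2.imwrite("pics/s1.png",cv2.resize(env.read_camera("side")["frame"][130:310,120:360,::-1],(800,600),interpolation=cv2.INTER_CUBIC))
E
```

```text
[0.07911468 0.7209342  1.02530629]
4.42 [472.  124.8 183.3] w 0.101 F [-2.   0.1  1.6] j [ 0.22  0.31 -0.69  1.94  0.24  0.97 -0.55]
[-0.0, 0.403, -1.104, -0.0, 0.0, 0.0]
[-0.0, 0.965, -2.283, -0.0, 0.0, 0.0]
[-0.0, 1.642, -3.4, -0.0, 0.0, 0.0]
[-0.0, 2.427, -4.443, -0.0, 0.0, 0.0]
[-0.0, 3.313, -5.403, -0.0, 0.0, 0.0]
[-0.0, 4.289, -6.27, -0.0, 0.0, 0.0]
[-0.0, 5.348, -7.035, -0.0, 0.0, 0.0]
[-0.0, 6.477, -7.691, -0.0, 0.0, 0.0]
[-0.001, 7.667, -8.23, -0.0, 0.0, 0.0]
[-0.001, 8.904, -8.648, -0.0, 0.0, 0.0]
[-0.001, 10.177, -8.941, -0.0, 0.0, 0.0]
[-0.001, 11.472, -9.105, -0.0, 0.0, 0.0]
[-0.001, 12.778, -9.138, -0.0, 0.0, 0.0]
[-0.001, 14.08, -9.042, -0.0, 0.0, 0.0]
[-0.001, 15.366, -8.815, -0.0, 0.0, 0.0]
[-0.001, 16.623, -8.462, -0.0, 0.0, 0.0]
[-0.001, 17.839, -7.984, -0.0, 0.0, 0.0]
```

View pics/s1.png

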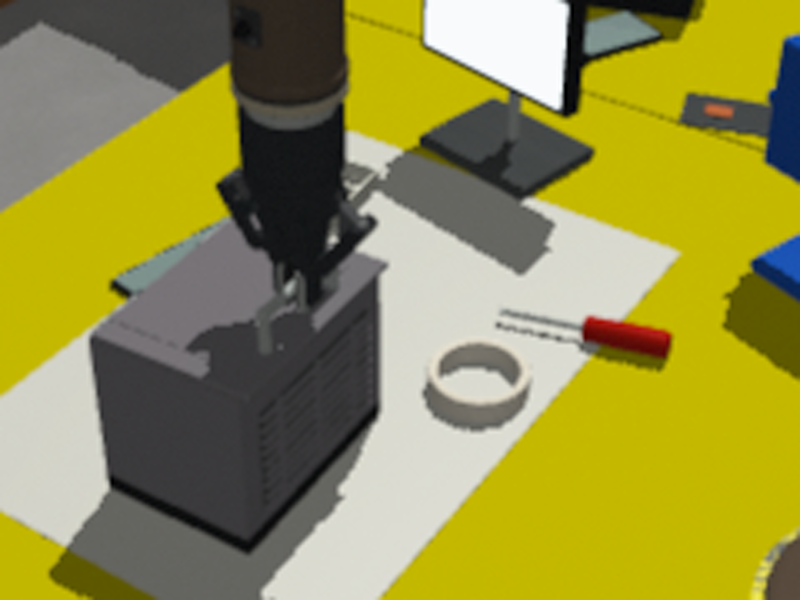

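The fingers straddle the bar at about (290, 290), with the opening at 10% and 29 N grip. Now I'll swing the first half of the arc.

jog_arm(
  rows=[
    [0, 0.2, -0.6, 0, 0, 0],
    [0, 0.4, -1.1, 0, 0, 0],
    [0, 0.7, -1.7, 0, 0, 0],
    [0, 0.97, -2.28, 0, 0, 0],
    [0, 1.64, -3.4, 0, 0, 0],
    [0, 2.43, -4.44, 0, 0, 0],
    [0, 3.31, -5.4, 0, 0, 0],
    [0, 4.29, -6.27, 0, 0, 0],
    [0, 4.29, -6.27, 0, 0, 0],
  ],
)

```text
clock: 5.6
ee_pos: [515.7, 126.3, 247.1]
tool_rot: [2.182, 2.259, 0.001]
contact_force: [-4.0, -0.1, 5.9]
grip_width: 0.103
grip_force: 29.9
```

jog_arm(
  rows=[
    [0, 1.06, -0.77, 0, 0, 0],
    [0, 2.19, -1.42, 0, 0, 0],
    [0, 3.38, -1.96, 0, 0, 0],
    [0, 4.61, -2.38, 0, 0, 0],
    [0, 5.89, -2.67, 0, 0, 0],
    [0, 7.18, -2.83, 0, 0, 0],
    [0, 8.49, -2.87, 0, 0, 0],
    [0, 9.79, -2.77, 0, 0, 0],
    [0, 11.08, -2.54, 0, 0, 0],
    [0, 12.33, -2.19, 0, 0, 0],
    [0, 13.55, -1.71, 0, 0, 0],
    [0, 13.55, -1.71, 0, 0, 0],
    [0, 13.55, -1.71, 0, 0, 0],
  ],
)

```text
clock: 7.22
ee_pos: [650.6, 130.9, 263.0]
tool_rot: [2.182, 2.26, 0.001]
contact_force: [1.3, 1.1, -1.1]
grip_width: 0.103
grip_force: 29.9
```

```bash
python3 - <<'E'
from rows import *
import cv2
s=env.get_state();print(s['ee_pos'],np.array(bar(1.7)),s['contact_force'],s['grip_width'])
c=env.read_camera("side")
cv2.imwrite("pics/s2.png",cv2.resize(c["frame"][110:290,120:360,::-1],(800,600),interpolation=cv2.INTER_CUBIC))
E
```

```text
[650.62558652 130.94904754 262.96242246] [650.21546142 130.29175292 279.06201052] [ 1.31030163  1.0990602  -1.05687764] 0.10308365345676199
```

View pics/s2.png

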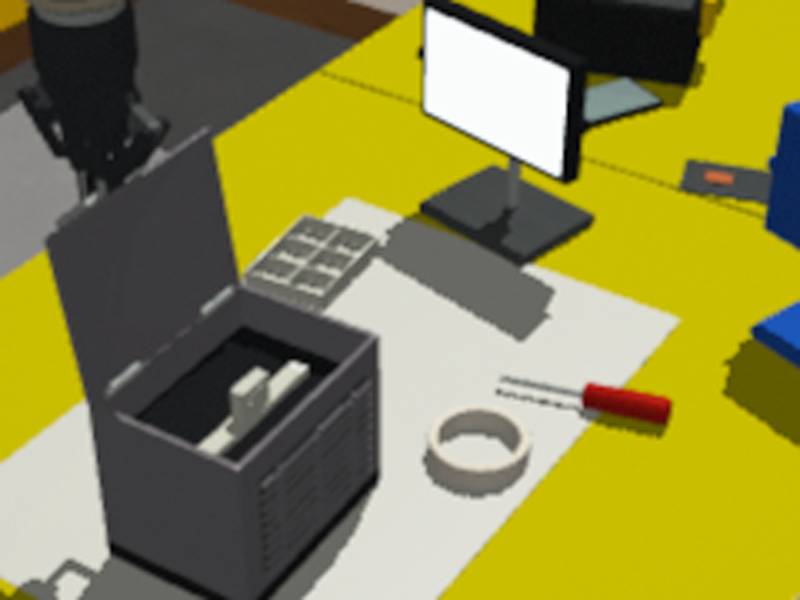

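The flap stands open at about 1.7 rad, and the cassette with its tab is visible near (250, 395). I'll release with a narrow opening, rise and go over the tab.

jog_arm(
  rows=[
    [0, 0, 0, 0, 0, 0],
    [0, 0, 0, 0, 0, 0],
    [0, 0, 0, 0, 0, 0],
    [0, 0, -1, 0, 0, 0],
    [0, 0, -3, 0, 0, 0],
    [0, 0, -6, 0, 0, 0],
    [0, 0, -9, 0, 0, 0],
    [0, 0, -13, 0, 0, 0],
    [0, 0, -13, 0, 0, 0],
  ],
  claw=0.45,
)

```text
clock: 8.4
ee_pos: [651.1, 131.9, 397.5]
tool_rot: [2.18, 2.258, 0.009]
contact_force: [0.1, 0.8, 0.2]
grip_width: 0.274
grip_force: 0.0
```

```bash
python3 - <<'E'
from rows import *
from fit import C,proj,least_squares
import cv2
c=C["top"]
f=np.clip(c["frame"][120:220,110:240,::-1]*1.8,0,255).astype(np.uint8)
a=np.zeros((600,800,3),np.uint8)
a[:400,:520]=cv2.resize(f,None,fx=4,fy=4,interpolation=cv2.INTER_CUBIC)
g=np.clip(C["side"]["frame"][200:260,150:220,::-1]*1.5,0,255).astype(np.uint8)
a[200:600,333:800]=cv2.resize(g,None,fx=20/3,fy=20/3,interpolation=cv2.INTER_CUBIC)[:, :467]
cv2.imwrite("pics/c2.png",a)
x,y=ext(-10)
for z in(140,152):
  for dx in(-6,6):
    for dy in (-17,17): print(z,dx,dy,"top",proj("top",[*ext(-10+dx,dy),z]).round(1),"side",proj("side",[*ext(-10+dx,dy),z]).round(1))
rows([(x,y,390,.035),(x,y,200,.035),(x,y,128,.035)])
E
```

```text
140 -6 -17 top [[182.2 172. ]] side [[200.5 224.3]]
140 -6 17 top [[169.5 172.3]] side [[192.8 231.4]]
140 6 -17 top [[182.2 167.6]] side [[196.8 222.8]]
140 6 17 top [[169.6 167.8]] side [[189.1 229.8]]
152 -6 -17 top [[181.2 171.4]] side [[200.3 220.8]]
152 -6 17 top [[168.4 171.7]] side [[192.6 227.8]]
152 6 -17 top [[181.3 166.9]] side [[196.6 219.3]]
152 6 17 top [[168.4 167.1]] side [[188.8 226.2]]
8.5 [650.3 131.1 393.6] w 0.273 F [-0.3  0.1 -0.7] j [ 0.12  0.47 -0.64  1.2   0.28  1.55 -0.44]
[-0.08, -12.994, 0.353, 0.001, -0.0, 0.0]
[-0.081, -13.01, 19.353, 0.001, -0.0, 0.0]
[-0.081, -13.016, 26.553, 0.001, -0.0, 0.0]
```

View pics/c2.png

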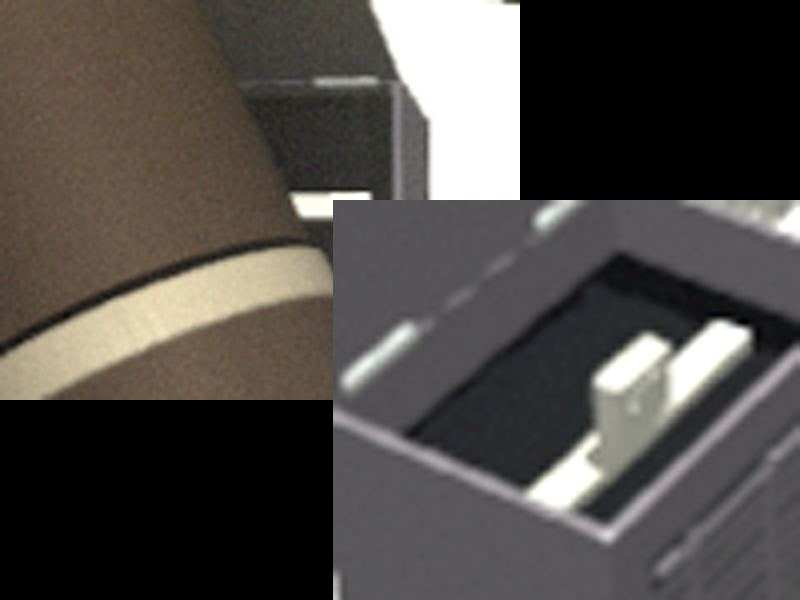

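The tab corners I measured lie within 2 px of where the model puts them, so I'll descend onto it.

jog_arm(
  rows=[
    [-0.1, -6, 0.3, 0, 0, 0],
    [-0.1, -11, 0.3, 0, 0, 0],
    [-0.1, -13, 0.3, 0, 0, 0],
    [-0.1, -13, 5, 0, 0, 0],
    [-0.1, -13, 11, 0, 0, 0],
    [-0.1, -13, 16, 0, 0, 0],
    [-0.1, -13, 19.5, 0, 0, 0],
    [-0.1, -13, 22, 0, 0, 0],
    [-0.1, -13, 24, 0, 0, 0],
    [-0.1, -13, 25.5, 0, 0, 0],
    [-0.1, -13, 26.5, 0, 0, 0],
    [-0.1, -13, 26.5, 0, 0, 0],
    [-0.1, -13, 26.5, 0, 0, 0],
  ],
  claw=0,
)

```text
clock: 10.12
ee_pos: [520.9, 125.6, 128.7]
tool_rot: [2.182, 2.26, 0.001]
contact_force: [0.8, -0.2, 0.4]
grip_width: 0.502
grip_force: 0.0
```

jog_arm(
  rows=[
    [0, 0, 0, 0, 0, 0],
    [0, 0, 0, 0, 0, 0],
    [0, 0, 0, 0, 0, 0],
    [0, 0, 0, 0, 0, 0],
    [0, 0, 0, 0, 0, 0],
    [0, 0, 0, 0, 0, 0],
  ],
  claw=1,
  newtons=50,
)

```text
clock: 10.88
ee_pos: [520.9, 125.5, 128.7]
tool_rot: [2.182, 2.259, 0.001]
contact_force: [-0.9, -0.3, 5.1]
grip_width: 0.131
grip_force: 49.8
```

Closed on the tab (width about 12 mm, 50 N). Lifting straight up.

jog_arm(
  rows=[
    [0, 0, -0.5, 0, 0, 0],
    [0, 0, -1.5, 0, 0, 0],
    [0, 0, -3, 0, 0, 0],
    [0, 0, -5, 0, 0, 0],
    [0, 0, -7, 0, 0, 0],
    [0, 0, -9, 0, 0, 0],
    [0, 0, -11, 0, 0, 0],
    [0, 0, -13, 0, 0, 0],
    [0, 0, -15, 0, 0, 0],
    [0, 0, -17, 0, 0, 0],
    [0, 0, -19, 0, 0, 0],
    [0, 0, -20.5, 0, 0, 0],
    [0, 0, -20.5, 0, 0, 0],
    [0, 0, -20.5, 0, 0, 0],
  ],
)

```text
clock: 12.62
ee_pos: [520.2, 125.2, 332.5]
tool_rot: [-2.182, -2.26, 0.001]
contact_force: [-0.3, 0.1, -1.5]
grip_width: 0.132
grip_force: 48.9
```

```bash
python3 - <<'E'
from rows import *
import cv2
c=env.read_camera("side")
cv2.imwrite("pics/s3.png",cv2.resize(c["frame"][80:290,120:400,::-1],(800,600),interpolation=cv2.INTER_CUBIC))
n=np.array([-np.cos(-1.77),-np.sin(-1.77)]);f=np.array([592.2,-363.3])
t=f+102*n; p=f+220*n; print(t,p)
# tcp height: tcp 128.7 when underside 20 -> offset 108.7 ; want underside 113
rows([(500,-80,334,.035),(*p,334,-1.77),(*t,334,-1.77),(*t,113+108.7,-1.77)])
E
```

```text
[ 612.38465909 -263.31710378] [ 635.73553921 -147.65061599]
12.68 [520.2 125.2 332.3] w 0.13 F [ 0.7  0.9 -0.8] j [ 0.24  0.26 -0.7   1.63  0.17  1.32 -0.45]
[-20.436, -2.733, -0.159, -0.001, 0.0, 0.0]
[-27.672, 10.596, -0.173, -0.001, 0.001, 1.805]
[-39.149, 7.857, -0.166, -0.001, 0.001, 1.805]
[-39.146, 7.871, 11.064, -0.001, 0.001, 1.805]
```

View pics/s3.png

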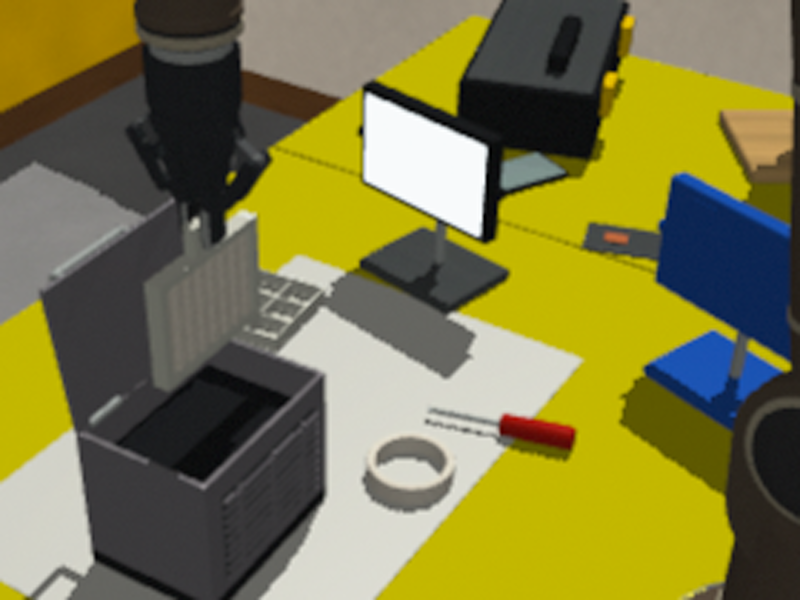

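The cassette is out and hanging upright at about (205, 300), and the flap is still standing. Moving clear of the extractor and turning.

jog_arm(
  rows=[
    [-2, -0.2, 0, 0, 0, 0],
    [-5, -0.6, 0, 0, 0, 0],
    [-9, -1.2, 0, 0, 0, 0],
    [-13, -1.7, 0, 0, 0, 0],
    [-17, -2.3, 0, 0, 0, 0],
    [-20.4, -2.7, 0, 0, 0, 0.05],
    [-21, -1.5, 0, 0, 0, 0.15],
    [-21.6, -0.4, 0, 0, 0, 0.3],
    [-22.2, 0.7, 0, 0, 0, 0.45],
    [-22.8, 1.8, 0, 0, 0, 0.6],
    [-23.4, 2.9, 0, 0, 0, 0.75],
    [-24, 4, 0, 0, 0, 0.9],
    [-24.6, 5.1, 0, 0, 0, 1.05],
    [-25.2, 6.2, 0, 0, 0, 1.2],
    [-25.8, 7.3, 0, 0, 0, 1.35],
    [-26.4, 8.4, 0, 0, 0, 1.5],
    [-27, 9.5, 0, 0, 0, 1.65],
    [-27.7, 10.6, 0, 0, 0, 1.75],
    [-27.7, 10.6, 0, 0, 0, 1.805],
    [-27.7, 10.6, 0, 0, 0, 1.805],
  ],
)

```text
clock: 15.18
ee_pos: [635.9, -147.6, 331.9]
tool_rot: [-3.126, 0.311, 0.003]
contact_force: [0.0, 0.4, -1.0]
grip_width: 0.129
grip_force: 48.9
```

```bash
python3 - <<'E'
from rows import *
rows([(635.7,-147.7,221.7,-1.77),(612.4,-263.3,221.7,-1.77)])
E
```

```text
15.18 [ 635.9 -147.6  331.9] w 0.129 F [ 0.   0.4 -1. ] j [ 0.33  0.42 -0.25  1.36  0.1   1.38 -1.7 ]
[0.003, 0.017, 11.016, 0.0, 0.002, 0.001]
[-0.001, 11.81, 11.016, 0.0, 0.002, 0.001]
```

Reached. Now down to face height, then straight along the lamp's normal towards it.

jog_arm(
  rows=[
    [0, 0, 2, 0, 0, 0],
    [0, 0, 5, 0, 0, 0],
    [0, 0, 8, 0, 0, 0],
    [0, 0, 10, 0, 0, 0],
    [0, 0, 11, 0, 0, 0],
    [0, 1, 11, 0, 0, 0],
    [0, 3, 11, 0, 0, 0],
    [0, 5, 11, 0, 0, 0],
    [0, 7, 11, 0, 0, 0],
    [0, 9, 11, 0, 0, 0],
    [0, 10.5, 11, 0, 0, 0],
    [0, 11.5, 11, 0, 0, 0],
    [0, 11.8, 11, 0, 0, 0],
    [0, 11.8, 11, 0, 0, 0],
    [0, 11.8, 11, 0, 0, 0],
    [0, 11.8, 11, 0, 0, 0],
  ],
)

```text
clock: 17.18
ee_pos: [613.0, -262.6, 223.1]
tool_rot: [-3.126, 0.311, -0.0]
contact_force: [0.1, 0.2, -0.8]
grip_width: 0.13
grip_force: 48.9
```

```bash
python3 - <<'E'
from fit import *
from rows import rows
rows([(612.4,-263.3,221.7,-1.77)])
a=np.zeros((600,800,3),np.uint8)
P=frame((612.4,-263.3,-1.77),[[sx,y,z] for sx in(-8,8) for y in(-68,68) for z in(113,217)])
for n,(x,y,w,h,s),ox,oy in(("top",(290,80,110,125,3),0,0),("side",(200,80,130,150,3),400,0)):
    f=np.clip(C[n]["frame"][y:y+h,x:x+w,::-1]*1.3,0,255).astype(np.uint8)
    g=cv2.resize(f,None,fx=s,fy=s,interpolation=cv2.INTER_CUBIC)
    for u,v in proj(n,P): cv2.circle(g,(int((u+.5-x)*s),int((v+.5-y)*s)),2,(0,0,255),-1)
    a[oy:oy+h*s,ox:ox+w*s]=g[:600-oy,:800-ox]
cv2.imwrite("pics/f.png",a)
cv2.imwrite("pics/f_side.png",cv2.resize(C["side"]["frame"][:,:,::-1],(800,600)))
E
```

```text
17.27 [ 612.9 -262.9  223.1] w 0.13 F [-0.6 -0.3 -1.2] j [ 0.48  0.5  -0.22  1.48  0.12  1.17 -1.53]
[-0.045, 0.047, 0.142, -0.0, -0.0, 0.001]
```

View pics/f.png

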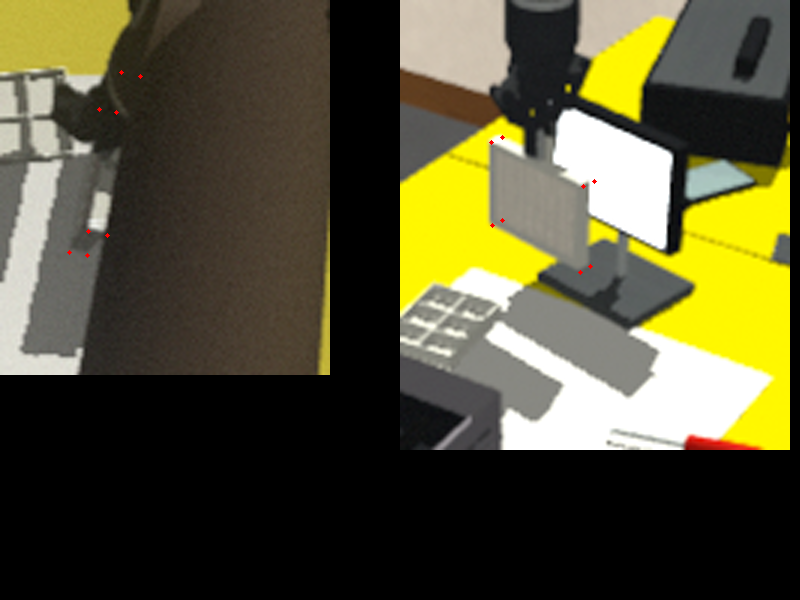

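View pics/f_side.png

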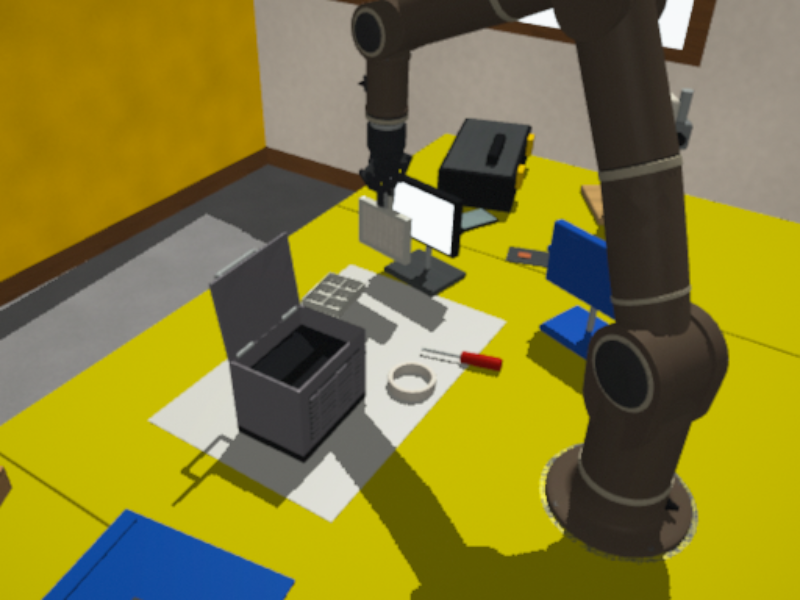

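The final pictures show the cassette upright and within about 1 px of the planned pose, 10 cm in front of the lit face. The flap stands open, and the tray, tape and screwdriver haven't moved. Handing in.

```bash
python3 -c "
from rig import env
print(env.finish_job())"
```

```text
the job is handed in; nothing more can be done
None
```

I handed the job in at about 17 s: the flap stands open at about 1.7 rad, and the arm holds the cassette upright by its tab, centred and face-on about 10 cm in front of the lamp's lit face, touching nothing; no verdict came back.

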